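# Part nested spacer sleeves and stand each in its size row

### The arm

A 6-joint arm with a two-finger parallel gripper is mounted at the origin on the work surface. World frame = base frame: x ahead of the robot, y to its left, z up, the work surface at z = 0. Lengths are in mm, angles in rad, forces in N, time in s.
With the tool pointing down it reaches from about 350 to 775 mm from the base axis. Payload 7.3 kg.
Tool frame: the origin (TCP) lies at the very end of the fingers, on their centre line; the grasp point (between the pads) lies 19 mm behind it (pinch_z is the distance from the TCP to the grasp point, in mm); z points along the fingers, y is the direction in which the jaws open and shut (so a half turn about z gives the same grasp; the last joint's range is limited). The gripper opens to 92 mm and grips with 3 to 60 N. Pads are 19 mm wide; open, the fingers measure 130 mm over their backs; the gripper's body (75 mm by 190 mm) begins 47 mm behind the grasp point.
Start: joints at [1.019, 0.342, 1.524, -0, 1.275, -0.146], TCP at [207.234, 482.389, 226.741] pointing down, gripper open.
Joint ranges: [-2.53, 2.53], [-0.77, 2.02], [0.04, 2.7], [-1, 4.14], [0.28, 2.66], [-3.11, 3.11]. Speed limits (rad/s): [2.57, 2.57, 3.14, 3.14, 3.14, 3.14].

### API

Orientations are given as [roll, pitch, yaw] about the fixed x, y, z axes, in that order (R = Rz(yaw) Ry(pitch) Rx(roll)).
In Python, from plant import * gives the robot as it stands.
- The arm moves only by the tool step_arm, never from a script. Its argument "moves" is one flat list of numbers, 7 for each row, row after row: the shift along the tool's x, y, z scaled (see below), then the turn, a rotation vector about the tool's x, y, z scaled (see below), then the closure, from -1 (fully open) to 1 (shut). A call has 1 to 8 rows; each row shifts and turns the pose as measured when the row begins, along the tool's axes as they then stand; what a row does not reach is not made up. The controller multiplies each number of a shift by 2 cm and each number of a turn by 4 degrees. A row lasts 1/12 s, in which the tool goes at most 41.7 mm and 7.16 degrees, less where a joint would pass 70% of its speed; a pose out of reach is approached as far as the arm can. A call with a number of a shift or a turn outside -1 to 1 is refused whole. A call with a gripper value outside its range is refused whole. The fingers move at their own pace and stop on an object; the grip force is fixed at half the most. Time passes only in rows, so rows that do not move let the fingers close. It gives the time, the measured TCP pose, the force and the opening at its end, in the units of the state.
- get_obs(): the state, without advancing time (a new reading comes with each control period).
- capture(name): name is "scene" or "side" or "wrist"; returns the picture (480x640x3 uint8, red, green, blue); there is no depth.
- get_calibration(name): a dict with "mtx" (3x3 intrinsics, pixels), "eye" and "orientation" of the camera in the world; the wrist camera has in their place "mount" (4x4, takes a point from camera to tool coordinates, whose origin is the TCP and whose axes are the flange's). Camera axes: x right, y down, z forward; pixel columns grow to the right and rows downward; lengths in mm; the calibration is good to about 2 mm. The wrist camera is an equidistant fisheye: a pixel r from the principal point sees the ray r / f radians off the axis. A picture is of the moment at which its call begins: read the wrist's pose just before it. get_calibration takes no time and is no camera call.
- close_job(): hands the job in, once; it reports no verdict.
The state is a dict: "time": time; "joint_positions": joint angles; "dq": joint speeds; "tau": joint torques, N m; "tool_pos": TCP position; "tcp_rot": TCP orientation; "contact_force": force on the tool from outside, world axes, zero at the start; "moment": the same for the moment, N m; "grip_width": finger opening in mm.
Only numpy, scipy, OpenCV 4.12 (cv2) and the standard library are available. Lean on these libraries where they do the work, as an engineer would, in place of code of your own. Each camera call takes 0.05 s, during which the arm holds its last target.

### The job

On the bench a tall thin aluminium sleeve stands inside a short wide one. Pull the two apart and stand each upright in the empty place of the tray row that holds sleeves of its own size. Keep both sleeves upright all the time and set them down gently, without dropping them.

Things in the scene. Friction and masses are not known exactly. Their poses are not given: they have to be found in the camera images.
- small_sleeve_mid (a point): Centre (half-way up, on the axis) of the small sleeve: aluminium tube, outside 36 mm, bore 26 mm, 110 mm tall, about 0.15 kg. Stands on the bench loosely inside the large sleeve (3 mm clearance all round), sticking out 50 mm above its rim: grip it there from outside and lift straight up over 60 mm to clear it. z: its axis, up.
- large_sleeve_mid (a point): Centre (half-way up, on the axis) of the large sleeve: aluminium tube open at both ends, outside 56 mm, bore 42 mm, 60 mm tall, about 0.18 kg, standing on the bench around the small one. Can be gripped across its outside; bystanders are at least 25 mm away. z: its axis, up.
- small_row_place (a point): Floor centre of the small row's empty place. The row: a low fixed plywood tray, left or right, with 3 square places in line, 60 mm inside, pitch 65 mm; floor 4 mm above the bench, walls 5 mm thick and 6 mm above the floor. Empty place: the one nearest the robot. x runs along the row to the two places already holding small sleeves (turned up to 0.2 rad), z up.
- large_row_place (a point): Floor centre of the large row's empty place. The row: a low fixed plywood tray, left or right, with 3 square places in line, 80 mm inside, pitch 85 mm; floor 4 mm above the bench, walls 5 mm thick and 6 mm above the floor. Empty place: the one nearest the robot. x runs along the row to the two places already holding large sleeves (turned up to 0.2 rad), z up.
Not all that is in view belongs to the job. Leave any pink look-alike of the part that bears large_sleeve_mid alone. What is shaped like the part that bears small_sleeve_mid but green is not meant.

How it is judged (in metres and radians):
At the end, for the whole second after the job is handed in: The small sleeve stands in the empty place of the small row and the large sleeve in the empty place of the large row: each axis within 20 mm of the place's centre, flat on the place's floor (height within 5 mm), within 10 degrees of upright, released and at rest (horizontal distance between small_sleeve_mid and small_row_place below 0.02 m and z of small_sleeve_mid in the frame of small_row_place between 0.05 and 0.06 m and angle between each of small_sleeve_mid, large_sleeve_mid's own z axis and vertical below 0.17 rad and linear speed of each of small_sleeve, large_sleeve below 0.02 m/s and horizontal distance between large_sleeve_mid and large_row_place below 0.02 m and z of large_sleeve_mid in the frame of large_row_place between 0.025 and 0.035 m); the robot touches nothing.
It fails at once if the small sleeve tipped more than 35 degrees (angle between small_sleeve_mid's own z axis and vertical above 0.61 rad).
It fails at once if the large sleeve tipped more than 35 degrees (angle between large_sleeve_mid's own z axis and vertical above 0.61 rad).
It fails at once if the small sleeve dropped (falling free more than 15 mm above where it should stand) (contact force between small_sleeve and the fingers below 0.05 N and z of small_sleeve_mid in the frame of small_row_place above 0.07 m and linear speed of small_sleeve above 0.2 m/s).
It fails at once if the large sleeve dropped (falling free more than 15 mm above where it should stand) (contact force between large_sleeve and the fingers below 0.05 N and z of large_sleeve_mid in the frame of large_row_place above 0.045 m and linear speed of large_sleeve above 0.2 m/s).
It also fails if it takes over 58 s, if anything falls off the work surface, if the arm or the gripper's body presses on something with over 40 N, if the wrist force passes 120 N, or if a joint passes its speed limit or range.

## Working session

There is one attempt and no reset: what is moved stays moved. The work goes in short steps, Python scripts to look and compute and a tool call to move; the robot and the scene stay as the last step left them, time stands still between calls to the robot, and variables do not carry over. Pictures are saved under pics/ and viewed, and the job is handed in when it is done.

Besides the shell and the picture viewer there is one more tool, called after "Call:" in YAML: its name, and indented under it one key for each argument. step_arm: Moves the arm, as the interface text tells. Shifts and turns lie within -1 to 1; 1 stands for 2 cm of shift or 4 degrees of turn. Its arguments: {"type":"object","properties":{"moves":{"type":"array"}},"required":["moves"]}

```bash
ls; mkdir -p pics; python3 - <<'E'
from plant import *
import cv2
print(get_obs())
for n in ("scene","side","wrist"):
    c=get_calibration(n); print(n,c)
    cv2.imwrite(f"pics/{n}0.png",cv2.cvtColor(capture(n),cv2.COLOR_RGB2BGR))
E
```

```text
pics
{'time': 0.0, 'joint_positions': array([ 1.01899117e+00,  3.42712910e-01,  1.52502385e+00, -7.13739653e-06,
        1.27536302e+00, -1.46004407e-01]), 'dq': array([-0.00011156,  0.00103034,  0.00063298, -0.00186241, -0.0002132 ,
       -0.00120448]), 'tau': array([ 3.78257323e-05, -4.31245029e+01, -2.44221461e+01,  7.17735942e-02,
        5.60407480e-02, -1.08515278e-04]), 'tool_pos': array([207.01796582, 482.02575702, 226.04765668]), 'tcp_rot': array([-3.14010057e+00, -2.12513545e-04,  2.73579383e+00]), 'contact_force': array([-0.34816823,  0.4831272 , -0.19873845]), 'moment': array([0.03834307, 0.01477942, 0.03929857]), 'grip_width': 91.7472537747642}
scene {'mtx': array([[508.84069355,   0.        , 326.63748037],
       [  0.        , 508.84069355, 240.4350053 ],
       [  0.        ,   0.        ,   1.        ]]), 'eye': array([1276.33051246, -384.5893173 ,  686.08476819]), 'orientation': array([-2.20391063,  0.01828814,  1.06101934])}
side {'mtx': array([[509.99321933,   0.        , 327.59347884],
       [  0.        , 509.99321933, 238.20903731],
       [  0.        ,   0.        ,   1.        ]]), 'eye': array([  41.41240847, -553.13419419,  776.04068129]), 'orientation': array([-2.32798322,  0.00233503, -0.74682922])}
wrist {'mtx': array([[371.64829954,   0.        , 316.89672194],
       [  0.        , 371.64829954, 235.59225118],
       [  0.        ,   0.        ,   1.        ]]), 'mount': array([[ 7.99427220e-04, -9.60649758e-01, -2.77761414e-01,
         7.47524675e+01],
       [ 9.99999645e-01,  8.41963867e-04, -3.38616142e-05,
        -9.92595730e-01],
       [ 2.66394226e-04, -2.77761288e-01,  9.60650090e-01,
        -1.57467698e+02],
       [ 0.00000000e+00,  0.00000000e+00,  0.00000000e+00,
         1.00000000e+00]])}
```

View pics/scene0.png

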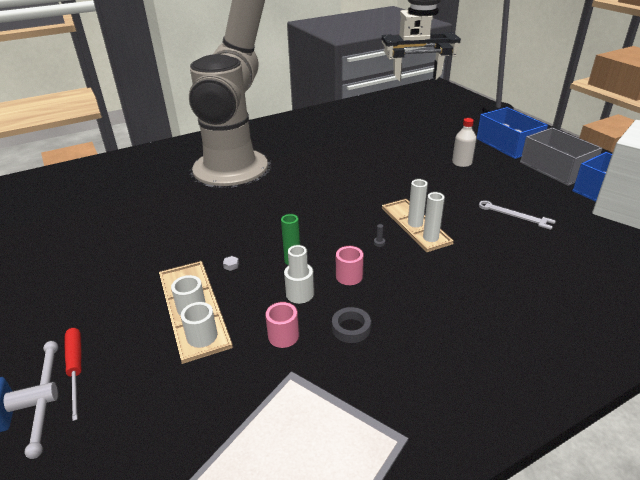

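View pics/side0.png

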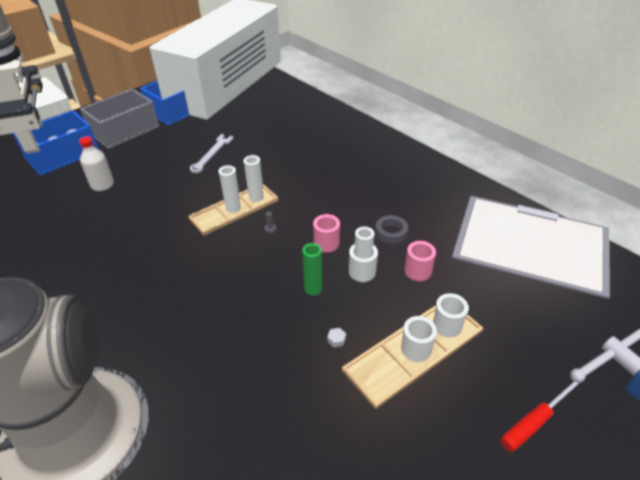

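View pics/wrist0.png

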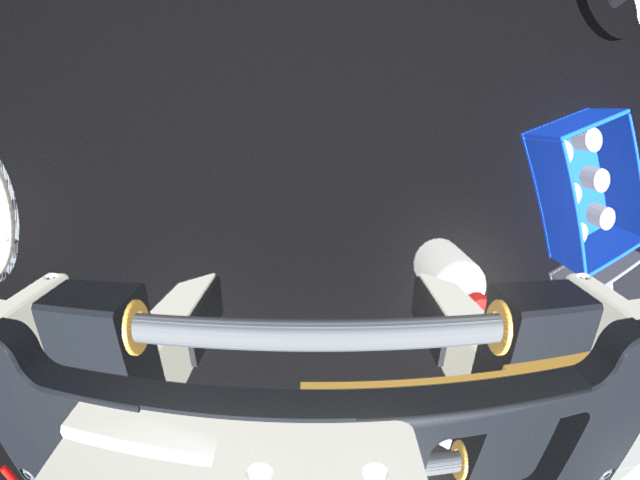

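The nested pair is at scene (299,275) and side (363,255). The large tray is at scene (195,310) with its empty place nearest the robot, and the small tray is at scene (417,224). Green and pink look-alikes stand beside the pair.

```bash
cat > h.py <<'E'
from plant import *
import cv2, numpy as np
from scipy.spatial.transform import Rotation as R
def ray(cal,uv):
    uv=np.atleast_2d(np.asarray(uv,float)); K=cal["mtx"]
    d=np.c_[(uv-K[:2,2])/np.diag(K)[:2],np.ones(len(uv))]
    return d@R.from_euler("xyz",cal["orientation"]).as_matrix().T
def plane(cal,uv,z):
    d=ray(cal,uv); return cal["eye"]+d*((z-cal["eye"][2])/d[:,2:3])
def project(cal,P):
    M=R.from_euler("xyz",cal["orientation"]).as_matrix()
    p=(np.atleast_2d(P)-cal["eye"])@M; p=p[:,:2]/p[:,2:]
    return p*np.diag(cal["mtx"])[:2]+cal["mtx"][:2,2]
E
python3 - <<'E'
from h import *
for n in ("scene","side"):
    c=get_calibration(n); im=cv2.imread(f"pics/{n}0.png"); hsv=cv2.cvtColor(im,cv2.COLOR_BGR2HSV)
    m=cv2.inRange(hsv,(10,50,100),(30,255,255))
    m[:150]=0
    m=cv2.morphologyEx(m,cv2.MORPH_CLOSE,np.ones((5,5)))
    cs,_=cv2.findContours(m,cv2.RETR_EXTERNAL,cv2.CHAIN_APPROX_NONE)
    for k in cs:
        if cv2.contourArea(k)<300: continue
        print(n,"tray",cv2.contourArea(k),cv2.boundingRect(k))
        P=plane(c,k[:,0,:],9)[:,:2].astype(np.float32)
        r=cv2.minAreaRect(P); print(r,cv2.boxPoints(r).round().tolist())
    # grey sleeves
    g=cv2.inRange(hsv,(0,0,90),(179,60,255)); 
    cs,_=cv2.findContours(g,cv2.RETR_EXTERNAL,cv2.CHAIN_APPROX_NONE)
    for k in cs:
        x,y,w,h=cv2.boundingRect(k)
        if 400<cv2.contourArea(k)<6000: print(n,"grey",(x,y,w,h))
    x0,y0=(230,200) if n=="scene" else (290,200)
    cv2.imwrite(f"pics/{n}_crop.png",cv2.resize(im[y0:y0+120,x0:x0+160],None,fx=5,fy=5,interpolation=cv2.INTER_CUBIC))
E
```

```text
scene tray 4519.5 (159, 261, 74, 103)
((519.3811645507812, -271.51129150390625), (90.94407653808594, 269.72119140625), 83.90967559814453) [[380.0, -302.0], [649.0, -331.0], [658.0, -241.0], [390.0, -212.0]]
scene tray 997.5 (382, 199, 72, 53)
((510.6055908203125, 268.22406005859375), (77.64527130126953, 210.73886108398438), 85.38919830322266) [[402.0, 238.0], [613.0, 221.0], [619.0, 298.0], [409.0, 315.0]]
scene tray 505.5 (41, 150, 57, 16)
((-317.31402587890625, -394.64813232421875), (147.7886505126953, 103.00502014160156), 89.99948120117188) [[-369.0, -469.0], [-266.0, -469.0], [-266.0, -321.0], [-369.0, -321.0]]
scene grey (507, 393, 133, 87)
scene grey (3, 341, 55, 118)
scene grey (332, 308, 39, 27)
scene grey (171, 275, 47, 73)
scene grey (284, 245, 30, 59)
scene grey (479, 200, 77, 30)
scene grey (423, 192, 22, 50)
scene grey (408, 179, 20, 49)
scene grey (452, 126, 25, 41)
scene grey (0, 119, 106, 57)
scene grey (592, 104, 48, 125)
scene grey (527, 89, 79, 73)
scene grey (342, 41, 107, 57)
scene grey (0, 32, 88, 70)
scene grey (573, 7, 60, 74)
scene grey (449, 0, 55, 101)
scene grey (0, 0, 132, 150)
side tray 4371.5 (341, 314, 143, 95)
((512.7515258789062, -269.8996887207031), (97.11967468261719, 267.4977111816406), 83.84381103515625) [[375.0, -304.0], [641.0, -333.0], [651.0, -236.0], [385.0, -207.0]]
side tray 1486.0 (188, 184, 90, 51)
((503.54425048828125, 271.4632263183594), (86.55717468261719, 207.38685607910156), 85.22830963134766) [[397.0, 237.0], [603.0, 220.0], [610.0, 306.0], [404.0, 323.0]]
side grey (548, 328, 92, 80)
side grey (401, 292, 69, 71)
side grey (348, 225, 31, 58)
side grey (376, 216, 32, 21)
side grey (218, 164, 23, 50)
side grey (243, 154, 21, 49)
side grey (79, 146, 35, 45)
side grey (189, 133, 45, 41)
side grey (79, 88, 79, 60)
side grey (0, 65, 74, 88)
side grey (0, 53, 32, 50)
```

View pics/scene_crop.png

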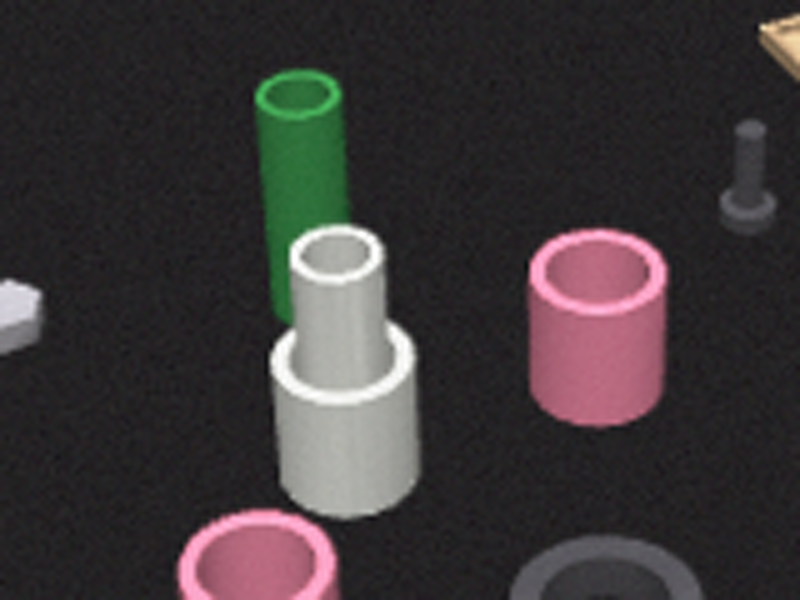

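View pics/side_crop.png

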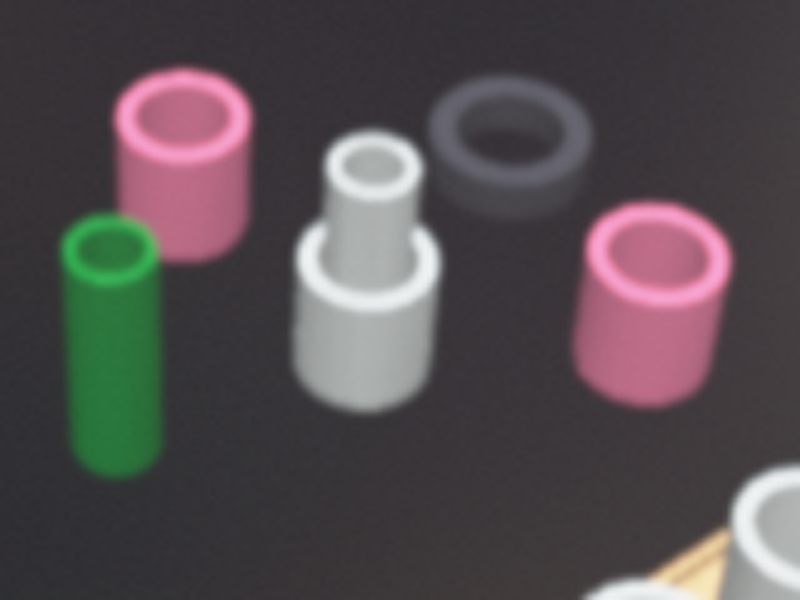

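```bash
python3 - <<'E'
from h import *
pts={"small":((297.2,250.4),(364.4,232.6),110),"large":((298.2,271.8),(363.4,252),60),"green":((289.4,218.4),(311.6,249.6),110),
"pink1":((349.2,253.8),(326.4,222.8),60),"pink2":((281.4,312.8),(421.2,250.4),60),"ring":((351,319),(391.6,225.6),20)}
cs,cd=get_calibration("scene"),get_calibration("side")
for k,(a,b,z) in pts.items():
    A,B=ray(cs,a)[0],ray(cd,b)[0]
    s=np.linalg.lstsq(np.c_[A,-B],cd["eye"]-cs["eye"],rcond=None)[0]
    X=(cs["eye"]+s[0]*A+cd["eye"]+s[1]*B)/2
    print(k,plane(cs,a,z)[0].round(1),plane(cd,b,z)[0].round(1),"tri",X.round(1))
T={"small":(506,272,-.081,60,65),"large":(515.5,-269,-.107,80,85)}
for n,c in(("scene",cs),("side",cd)):
    im=cv2.imread(f"pics/{n}0.png"); im=cv2.resize(im,None,fx=3,fy=3)
    for k,(x,y,a,w,p) in T.items():
        e=np.array([np.cos(a),np.sin(a)]);f=np.array([-e[1],e[0]])
        L=1.5*p+2.5;W=w/2+5
        q=np.array([[x,y]+i*L*e+j*W*f for i,j in((-1,-1),(1,-1),(1,1),(-1,1))])
        cv2.polylines(im,[np.int32(project(c,np.c_[q,np.full(4,10)])*3+1)],True,(255,0,0),1)
        ce=np.array([x,y])-p*e; print(k,ce.round(1))
        u=np.int32(project(c,[[*ce,4]])[0]*3+1); cv2.circle(im,tuple(map(int,u)),4,(0,0,255),-1)
        u=project(c,[[x,y,4]])[0].astype(int)*3
        cv2.imwrite(f"pics/{n}_{k}_ov.png",im[max(0,u[1]-220):u[1]+220,max(0,u[0]-300):u[0]+300])
im=np.vstack([np.hstack([cv2.resize(cv2.imread(f"pics/{n}_{k}_ov.png"),(400,293)) for k in("small","large")]) for n in("scene","side")])
cv2.imwrite("pics/ov.png",im)
E
```

```text
small [585.3 -73.3 110. ] [581.5 -71.6 110. ] tri [582.6 -71.4 108.2]
large [587.1 -75.   60. ] [579.8 -73.7  60. ] tri [582.4 -72.2  56.3]
green [480.9 -39.  110. ] [476.3 -37.3 110. ] tri [477.4 -36.8 108. ]
pink1 [588.6  38.6  60. ] [585.2  40.5  60. ] tri [586.1  40.8  58.3]
pink2 [ 672.1 -150.5   60. ] [ 667.4 -149.    60. ] tri [ 669.3 -148.6   57.5]
ring [712.4 -32.3  20. ] [715.  -31.6  20. ] tri [713.6 -32.9  21.5]
small [441.2 277.3]
large [ 431.  -259.9]
small [441.2 277.3]
large [ 431.  -259.9]
```

View pics/ov.png

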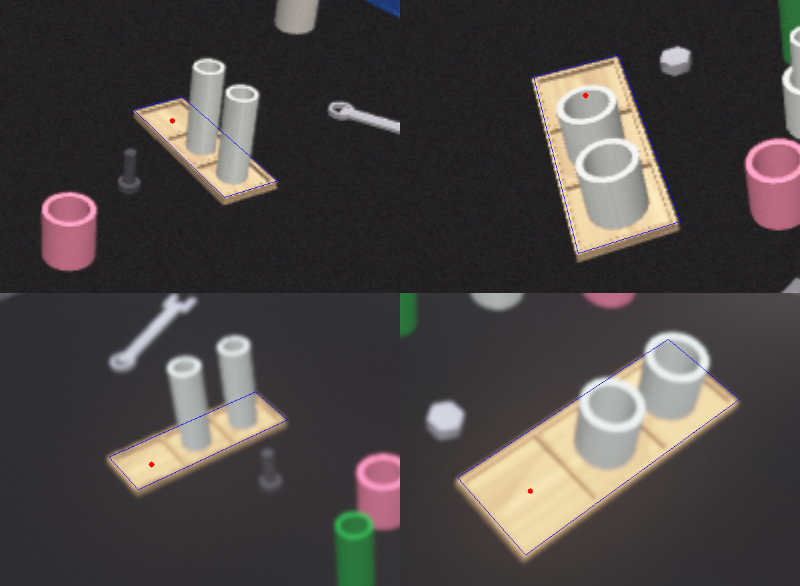

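The tray outlines fit in both views. The pair stands at about (583, -72.5), the small place is at (441, 277) and the large place at (431, -260). The present yaw, with the jaws at 67°, suits every grasp. I'm moving above the pair.

Call:
step_arm:
  moves: [-0.5,-0.3,0,0,0,0,-1,-0.94,-0.6,0,0,0,0,-1,-0.94,-0.6,0,0,0,0,-1,-0.94,-0.6,0,0,0,0,-1,-0.94,-0.6,0,0,0,0,-1,-0.94,-0.6,0,0,0,0,-1,-0.94,-0.6,0,0,0,0,-1,-0.94,-0.6,0,0,0,0,-1]

```text
time: 0.82
tool_pos: [304.1, 335.4, 224.1]
tcp_rot: [-3.136, -0.001, 2.743]
contact_force: [0.0, 1.0, -0.8]
grip_width: 91.7
```

Call:
step_arm:
  moves: [-0.94,-0.6,0,0,0,0,-1,-0.94,-0.6,0,0,0,0,-1,-0.94,-0.6,0,0,0,0,-1,-0.94,-0.6,0,0,0,0,-1,-0.94,-0.6,0,0,0,0,-1,-0.94,-0.6,0,0,0,0,-1,-0.94,-0.6,0,0,0,0,-1,-0.94,-0.6,0,0,0,0,-1]

```text
time: 1.48
tool_pos: [408.5, 173.9, 223.9]
tcp_rot: [-3.133, -0.001, 2.742]
contact_force: [-0.1, 0.4, 0.4]
grip_width: 91.9
```

Call:
step_arm:
  moves: [-0.94,-0.6,0,0,0,0,-1,-0.94,-0.6,0,0,0,0,-1,-0.94,-0.6,0,0,0,0,-1,-0.94,-0.6,0,0,0,0,-1,-0.94,-0.6,0,0,0,0,-1,-0.94,-0.6,0,0,0,0,-1]

```text
time: 1.98
tool_pos: [485.0, 52.6, 223.9]
tcp_rot: [-3.131, -0.002, 2.74]
contact_force: [1.1, -0.5, 0.5]
grip_width: 91.7
```

Call:
step_arm:
  moves: [-1,-0.55,0,0,0,0,-1,-1,-0.55,0,0,0,0,-1,-1,-0.55,0,0,0,0,-1,-1,-0.55,0,0,0,0,-1,-1,-0.55,0,0,0,0,-1,-0.9,-0.5,0,0,0,0,-1,-0.5,-0.3,0,0,0,0,-1,-0.1,0,0,0,0,0,-1]

```text
time: 2.65
tool_pos: [577.5, -79.7, 222.3]
tcp_rot: [-3.127, -0.006, 2.734]
contact_force: [0.3, 0.5, 0.3]
grip_width: 91.8
```

```bash
cat >> h.py <<'E'
def wrist_plane(uv,o,z):
    c=get_calibration("wrist");K=c["mtx"];uv=np.atleast_2d(np.asarray(uv,float))
    d=(uv-K[:2,2])/K[0,0];t=np.linalg.norm(d,axis=1,keepdims=True)
    v=np.c_[d/np.maximum(t,1e-9)*np.sin(t),np.cos(t)]
    Rt=R.from_euler("xyz",o["tcp_rot"]).as_matrix();M=c["mount"]
    e=Rt@M[:3,3]+o["tool_pos"];v=v@M[:3,:3].T@Rt.T
    return e+v*((z-e[2])/v[:,2:3])
def snap(n,f):
    o=get_obs();im=cv2.cvtColor(capture(n),cv2.COLOR_RGB2BGR);cv2.imwrite("pics/"+f,im);return o,im
E
python3 - <<'E'
from h import *
o,im=snap("wrist","wrist1.png");print(o["tool_pos"],o["tcp_rot"])
E
```

```text
[577.53444397 -79.70510082 222.26225068] [-3.12713101 -0.00602996  2.7343237 ]
```

View pics/wrist1.png

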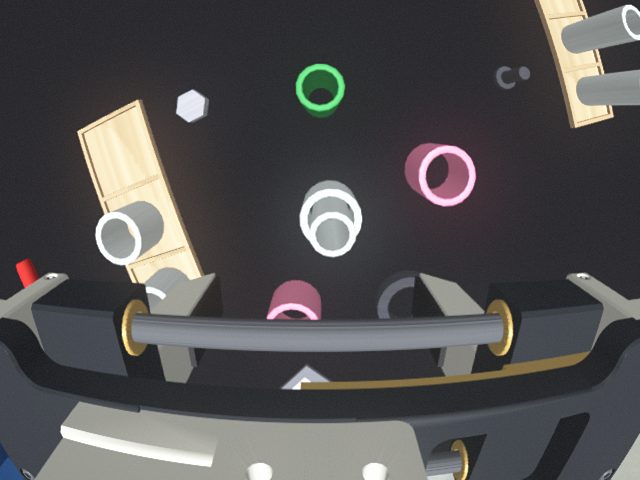

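The wrist view shows the small rim at (332,234), the large rim at (331,212) and the large tray's empty place around (121,150).

```bash
python3 - <<'E'
from h import *
o={"tool_pos":np.array([577.534,-79.705,222.262]),"tcp_rot":np.array([-3.12713,-.00603,2.73432])}
im=cv2.imread("pics/wrist1.png")
print(wrist_plane([332,234],o,110),wrist_plane([331,212],o,60),wrist_plane([320,88],o,110))
print("tray corners", wrist_plane([[80,131],[140,101],[103,203],[158,179]],o,10))
cv2.imwrite("pics/w1c.png",cv2.resize(im[160:270,260:400],None,fx=5,fy=5))
E
```

```text
[[582.16818622 -72.14611546 110.        ]] [[576.57487716 -69.42647756  60.        ]] [[479.23424178 -37.84779215 110.        ]]
tray corners [[ 383.33572542 -296.44371188   10.        ]
 [ 393.85293721 -210.0443086    10.        ]
 [ 472.18954012 -306.57693995   10.        ]
 [ 479.79929042 -227.3230853    10.        ]]
```

View pics/w1c.png

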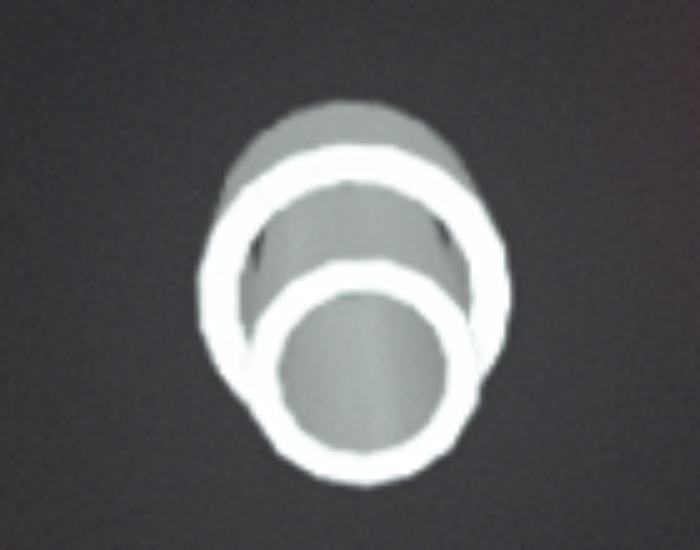

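Call:
step_arm:
  moves: [-0.07,0.44,0.4,-0.21,-0.09,0,-1,0,0,0.9,0,0,0,-1,0,0,0.9,0,0,0,-1,0,0,0.9,0,0,0,-1,0,0,0.9,0,0,0,-1,0,0,0.8,0,0,0,-1,0,0,0.4,0,0,0,-1,0,0,0,0,0,0,-1]

```text
time: 3.37
tool_pos: [577.0, -64.1, 116.3]
tcp_rot: [3.139, -0.001, 2.74]
contact_force: [0.1, -1.3, 1.1]
grip_width: 91.7
```

Call:
step_arm:
  moves: [-0.2,-0.15,0.6,0,0,0,-1,-0.2,-0.1,0.6,0,0,0,-1,0,0,0.5,0,0,0,-1,0,0,0.2,0,0,0,-1,0,0,0,0,0,0,-1]

```text
time: 3.78
tool_pos: [583.8, -71.6, 77.1]
tcp_rot: [3.138, 0.002, 2.741]
contact_force: [0.1, 0.3, 0.1]
grip_width: 91.8
```

Call:
step_arm:
  moves: [0.07,0,0.2,0,0,0,-1,0,0,0.05,0,0,0,-1,0,0,0,0,0,0,1,0,0,0,0,0,0,1,0,0,0,0,0,0,1,0,0,0,0,0,0,1,0,0,0,0,0,0,1,0,0,0,0,0,0,1]

```text
time: 4.45
tool_pos: [583.4, -71.3, 73.2]
tcp_rot: [3.137, 0.005, 2.741]
contact_force: [0.5, 1.0, -0.1]
grip_width: 57.0
```

Call:
step_arm:
  moves: [0,0,0,0,0,0,1,0,0,0,0,0,0,1,0,0,0,0,0,0,1]

```text
time: 4.7
tool_pos: [583.6, -71.3, 73.6]
tcp_rot: [3.137, 0.006, 2.741]
contact_force: [0.2, -0.1, 0.7]
grip_width: 36.9
```

Call:
step_arm:
  moves: [0,0,0,0,0,0,1,0,0,0,0,0,0,1,0,0,-0.2,0,0,0,1,0,0,-0.3,0,0,0,1,0,0,-0.5,0,0,0,1,0,0,-0.5,0,0,0,1,0,0,-0.5,0,0,0,1,0,0,-0.5,0,0,0,1]

```text
time: 5.37
tool_pos: [581.7, -71.1, 125.9]
tcp_rot: [3.138, 0.001, 2.741]
contact_force: [1.0, 0.0, -0.6]
grip_width: 36.1
```

Call:
step_arm:
  moves: [-0.04,0,-0.5,0,0,0,1,0,0,-0.5,0,0,0,1,0,0,-0.7,0,0,0,1,0,0,-0.7,0,0,0,1,0,0,-0.7,0,0,0,1,0,0,-0.5,0,0,0,1,0,0,-0.3,0,0,0,1,0,0,0,0,0,0,1]

```text
time: 6.03
tool_pos: [583.6, -71.9, 219.5]
tcp_rot: [3.136, 0.013, 2.741]
contact_force: [0.5, -0.2, -1.9]
grip_width: 36.5
```

```bash
python3 - <<'E'
from h import *
o,a=snap("scene","scene2.png");print(o["tool_pos"],o["tcp_rot"])
o,b=snap("side","side2.png")
cv2.imwrite("pics/l2.png",np.hstack([cv2.resize(a[180:340,220:380],(400,400)),cv2.resize(b[130:290,270:430],(400,400))]))
E
```

```text
[583.58174093 -71.8978598  219.54700987] [3.13621943 0.01261113 2.74081916]
```

View pics/l2.png

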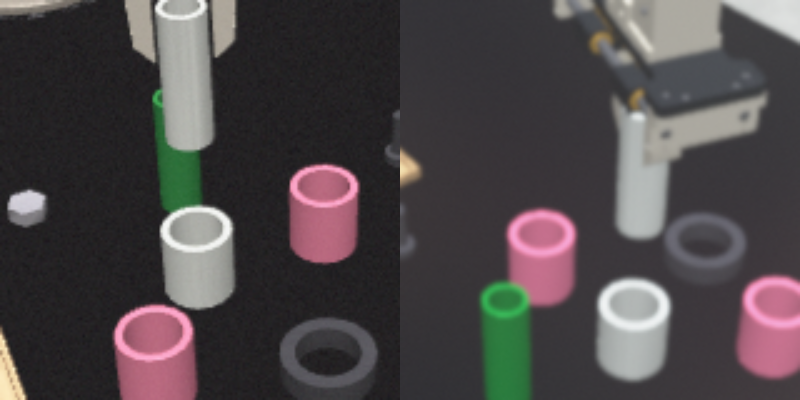

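Call:
step_arm:
  moves: [0.4,0.4,0,0.08,0.18,0,1,0.8,0.8,0,0,0,0,1,0.8,0.8,0,0,0,0,1,0.8,0.8,0,0,0,0,1,0.8,0.8,0,0,0,0,1,0.8,0.8,0,0,0,0,1,0.8,0.8,0,0,0,0,1,0.8,0.8,0,0,0,0,1]

```text
time: 6.8
tool_pos: [511.9, 92.2, 210.6]
tcp_rot: [-3.134, -0.021, 2.734]
contact_force: [0.5, -0.2, -1.0]
grip_width: 35.8
```

Call:
step_arm:
  moves: [0.8,0.8,0,0,0,0,1,0.8,0.8,0,0,0,0,1,0.8,0.8,0,0,0,0,1,0.8,0.8,0,0,0,0,1,0.8,0.8,0,0,0,0,1,0.5,0.5,0,0,0,0,1,0.3,0.3,0,0,0,0,1]

```text
time: 7.38
tool_pos: [449.7, 229.9, 206.2]
tcp_rot: [-3.124, -0.038, 2.737]
contact_force: [0.6, 0.0, -2.1]
grip_width: 36.3
```

Call:
step_arm:
  moves: [0.4,0.6,0,-0.12,-0.27,0,1,0.4,0.6,0,-0.12,-0.27,0,1,0.3,0.5,0,0,0,0,1,0.15,0.2,0,0,0,0,1,0,0,0,0,0,0,1,0,0,0,0,0,0,1]

```text
time: 7.88
tool_pos: [437.2, 278.6, 203.0]
tcp_rot: [-3.134, -0.006, 2.741]
contact_force: [0.9, -1.9, -1.8]
grip_width: 36.2
```

Call:
step_arm:
  moves: [-0.1,0,0.4,-0.1,-0.09,0,1,-0.1,0,0.7,0,0,0,1,0,0,0.8,0,0,0,1,0,0,0.8,0,0,0,1,0,0,0.8,0,0,0,1,0,0,0.6,0,0,0,1,0,0,0.2,0,0,0,1,0,0,0,0,0,0,1]

```text
time: 8.55
tool_pos: [444.8, 271.0, 113.9]
tcp_rot: [-3.139, 0.001, 2.734]
contact_force: [-0.1, 0.5, -0.6]
grip_width: 35.8
```

Call:
step_arm:
  moves: [0.15,0.1,0.4,0,0,0,1,0.16,0.12,0.4,0,0,0,1,0,0,0.4,0,0,0,1,0,0,0.2,0,0,0,1,0,0,0,0,0,0,1,0,0,0,0,0,0,1]

```text
time: 9.05
tool_pos: [442.1, 277.9, 85.0]
tcp_rot: [-3.141, 0.003, 2.733]
contact_force: [0.2, 0.3, -1.4]
grip_width: 36.3
```

```bash
python3 - <<'E'
from h import *
o,a=snap("scene","scene3.png");print(o["tool_pos"],o["tcp_rot"])
o,b=snap("side","side3.png")
cv2.imwrite("pics/l3.png",np.hstack([cv2.resize(a[140:260,340:460],(400,400)),cv2.resize(b[120:240,170:290],(400,400))]))
E
```

```text
[442.11503744 277.87782397  84.97747289] [-3.14104495  0.00317416  2.73318128]
```

View pics/l3.png

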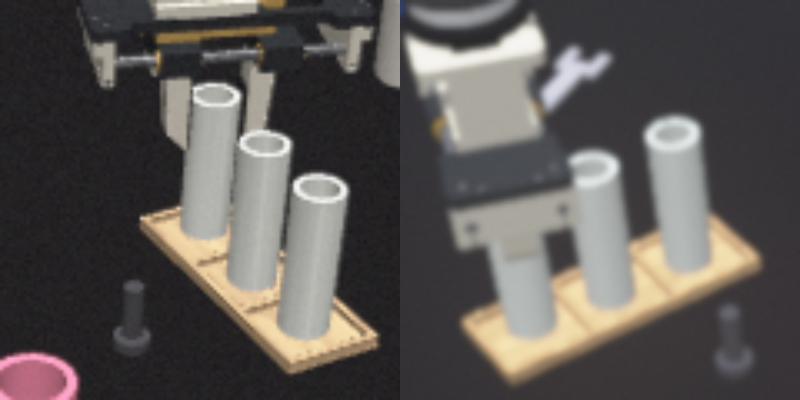

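The sleeve is upright over the empty place, a few millimetres up. I'll lower it gently.

Call:
step_arm:
  moves: [0,0,0.12,0,0,0,1,0,0,0.1,0,0,0,1,0,0,0.08,0,0,0,1,0,0,0,0,0,0,1]

```text
time: 9.48
tool_pos: [443.0, 278.2, 79.8]
tcp_rot: [3.14, 0.005, 2.733]
contact_force: [0.4, -0.6, -1.1]
grip_width: 36.3
```

Call:
step_arm:
  moves: [0,0,0.1,0,0,0,1,0,0,0.06,0,0,0,1,0,0,0,0,0,0,1]

```text
time: 9.73
tool_pos: [443.7, 278.3, 77.7]
tcp_rot: [3.139, 0.007, 2.733]
contact_force: [0.4, 0.2, -0.8]
grip_width: 36.2
```

Call:
step_arm:
  moves: [0.03,0,0.06,0,0,0,1,0,0,0.06,0,0,0,1,0,0,0,0,0,0,1]

```text
time: 9.98
tool_pos: [444.3, 278.5, 77.9]
tcp_rot: [3.137, 0.01, 2.733]
contact_force: [-0.5, -0.3, -1.3]
grip_width: 36.3
```

Call:
step_arm:
  moves: [0.05,0,0.15,-0.05,0.1,0,1,0,0,0.1,0,0,0,1]

```text
time: 10.15
tool_pos: [445.6, 279.1, 77.2]
tcp_rot: [3.13, 0.008, 2.735]
contact_force: [-6.8, -5.3, 22.3]
grip_width: 36.3
```

Contact is made at 22 N, with the TCP at the expected height. I'll ease off and open.

Call:
step_arm:
  moves: [0,0,0,0,0,0,0.4,0,0,0,0,0,0,-0.2,0,0,0,0,0,0,-1,0,0,0,0,0,0,-1,0,0,0,0,0,0,-1,0,0,0,0,0,0,-1,0,0,0,0,0,0,-1]

```text
time: 10.73
tool_pos: [445.9, 279.2, 76.9]
tcp_rot: [3.129, 0.008, 2.734]
contact_force: [0.3, 0.4, 0.3]
grip_width: 71.3
```

Call:
step_arm:
  moves: [0,0,-0.2,0,0,0,-1,0,0,-0.4,0,0,0,-1,0,0,-0.6,0,0,0,-1,0,0,-0.9,0.18,0.1,0,-1,0,0,-1,0,0,0,-1,0,0,-1,0,0,0,-1,0,0,-1,0,0,0,-1,0,0,-0.6,0,0,0,-1]

```text
time: 11.4
tool_pos: [443.3, 278.1, 196.2]
tcp_rot: [-3.136, -0.004, 2.735]
contact_force: [-0.1, -0.2, -0.1]
grip_width: 91.8
```

```bash
python3 - <<'E'
from h import *
o,a=snap("scene","scene4.png");print(o["tool_pos"],o["tcp_rot"])
o,b=snap("side","side4.png")
cv2.imwrite("pics/l4.png",np.hstack([cv2.resize(a[140:260,340:460],(400,400)),cv2.resize(b[120:240,170:290],(400,400))]))
E
```

```text
[443.31135179 278.1184879  196.16048753] [-3.13623614 -0.00403355  2.73455227]
```

View pics/l4.png

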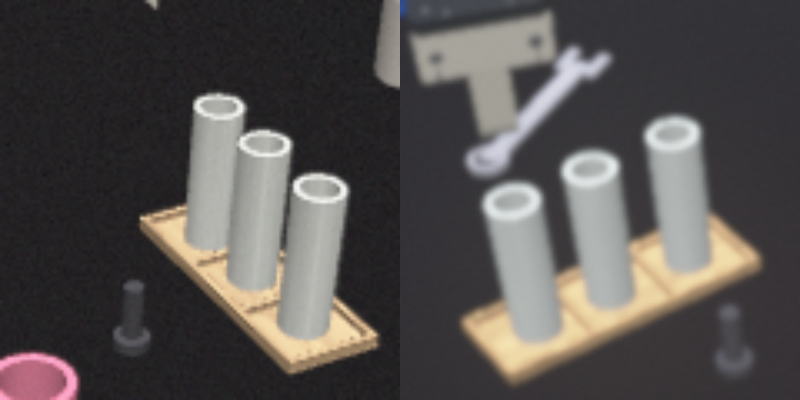

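```bash
python3 - <<'E'
from h import *
cs,cd=get_calibration("scene"),get_calibration("side")
for a,b,z in(((405.4,171.8),(203.9,180.2),114),((298.5,271.3),(362.5,251.3),60)):
    print(plane(cs,a,z),plane(cd,b,z))
E
```

```text
[[449.26153424 274.73499231 114.        ]] [[444.74802645 276.42940111 114.        ]]
[[586.00264427 -73.80910883  60.        ]] [[579.9433925  -71.14567849  60.        ]]
```

Call:
step_arm:
  moves: [-0.4,-0.4,0,-0.08,-0.06,0,-1,-0.9,-0.8,0,0,0,0,-1,-0.9,-0.8,0,0,0,0,-1,-0.9,-0.8,0,0,0,0,-1,-0.9,-0.8,0,0,0,0,-1,-0.9,-0.8,0,0,0,0,-1,-0.9,-0.8,0,0,0,0,-1,-0.9,-0.8,0,0,0,0,-1]

```text
time: 12.17
tool_pos: [517.4, 106.9, 189.0]
tcp_rot: [-3.139, -0.006, 2.743]
contact_force: [-0.8, 0.5, 0.4]
grip_width: 91.7
```

Call:
step_arm:
  moves: [-0.9,-0.98,0,0,0,0,-1,-0.9,-0.98,0,0,0,0,-1,-0.9,-0.98,0,0,0,0,-1,-0.9,-0.98,0,0,0,0,-1,-0.9,-0.98,0,0,0,0,-1,-0.8,-0.8,0,0,0,0,-1,-0.5,-0.5,0,0,0,0,-1,0,0,0,0,0,0,-1]

```text
time: 12.83
tool_pos: [573.0, -71.5, 177.4]
tcp_rot: [-3.133, -0.02, 2.737]
contact_force: [-1.5, -0.2, -0.6]
grip_width: 91.2
```

```bash
python3 - <<'E'
from h import *
o,a=snap("wrist","wrist5.png");print(o["tool_pos"],o["tcp_rot"])
hsv=cv2.cvtColor(a,cv2.COLOR_BGR2HSV)
m=cv2.inRange(hsv,(0,0,225),(179,30,255));m[:, :250]=0;m[:,420:]=0;m[:130]=0;m[290:]=0
cs,_=cv2.findContours(m,cv2.RETR_EXTERNAL,cv2.CHAIN_APPROX_NONE)
k=max(cs,key=cv2.contourArea);e=cv2.fitEllipse(k);print(e)
print(wrist_plane(e[0],o,60))
P=wrist_plane(k[:,0],o,60)[:,:2].astype(np.float32);print(cv2.minEnclosingCircle(P))
E
```

```text
[573.01960455 -71.46723858 177.38508768] [-3.13252262 -0.02035075  2.73679854]
((323.2915954589844, 242.4956817626953), (66.63584899902344, 69.39175415039062), 88.25749206542969)
[[581.35736661 -71.9011544   60.        ]]
((582.0726318359375, -72.32443237304688), 27.42974853515625)
```

View pics/wrist5.png

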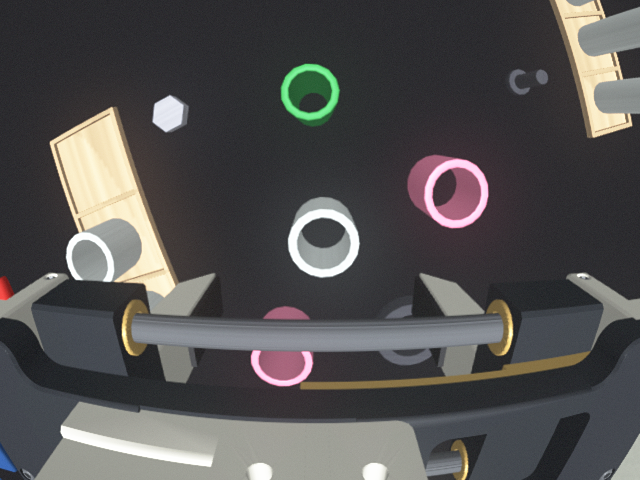

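The empty large sleeve's rim is at pixel (323,242), which gives (582, -72) with a radius of 27.4 mm, as it should be. Descending in steps.

Call:
step_arm:
  moves: [-0.2,0.07,0.3,-0.13,-0.29,0,-1,-0.2,0.07,0.6,0,0,0,-1,0,0,0.8,0,0,0,-1,0,0,0.8,0,0,0,-1,0,0,0.6,0,0,0,-1,0,0,0.2,0,0,0,-1,0,0,0,0,0,0,-1]

```text
time: 13.47
tool_pos: [577.5, -64.0, 104.4]
tcp_rot: [3.14, -0.009, 2.742]
contact_force: [-1.1, 0.3, 0.9]
grip_width: 92.1
```

Call:
step_arm:
  moves: [-0.2,-0.14,0.4,0,-0.13,0,-1,-0.16,-0.14,0.6,0,0,0,-1,0,0,0.4,0,0,0,-1,0,0,0.1,0,0,0,-1,0,0,0,0,0,0,-1]

```text
time: 13.88
tool_pos: [582.2, -69.7, 73.0]
tcp_rot: [3.14, -0.0, 2.745]
contact_force: [0.3, -0.7, 0.1]
grip_width: 91.4
```

Call:
step_arm:
  moves: [-0.05,-0.1,0.3,0,0,0,-1,0,0,0.5,0,0,0,-1,0,0,0.6,0,0,0,-1,0,0,0.5,0,0,0,-1,0,0,0.3,0,0,0,-1,0,0,0.1,0,0,0,-1,0,0,0,0,0,0,-1]

```text
time: 14.47
tool_pos: [583.1, -72.1, 23.8]
tcp_rot: [3.14, 0.001, 2.745]
contact_force: [-0.6, 0.3, -0.4]
grip_width: 91.4
```

Call:
step_arm:
  moves: [0.03,0,0.05,0,0,0,1,0,0,0,0,0,0,1,0,0,0,0,0,0,1,0,0,0,0,0,0,1,0,0,0,0,0,0,1,0,0,0,0,0,0,1,0,0,0,0,0,0,1,0,0,0,0,0,0,1]

```text
time: 15.13
tool_pos: [583.4, -72.0, 24.3]
tcp_rot: [3.139, 0.004, 2.745]
contact_force: [0.6, 0.1, -1.9]
grip_width: 55.7
```

Width is 55.7 mm, so the sleeve is gripped. Lifting.

Call:
step_arm:
  moves: [0,0,0,0,0,0,1,0,0,-0.2,0,0,0,1,0,0,-0.4,0,0,0,1,0,0,-0.7,0,0,0,1,0,0,-0.9,0,0,0,1,0,0,-0.9,0,0,0,1,0,0,-0.9,0,0,0,1,0,0,-0.6,0,0,0,1]

```text
time: 15.8
tool_pos: [580.1, -71.4, 118.8]
tcp_rot: [3.141, -0.005, 2.745]
contact_force: [0.4, -1.4, -1.4]
grip_width: 55.7
```

Call:
step_arm:
  moves: [0,0,-0.6,0,0,0,1,0,0,-0.6,0,0,0,1,0,0,-0.3,0,0,0,1,0,0,0,0,0,0,1]

```text
time: 16.13
tool_pos: [581.3, -71.7, 156.1]
tcp_rot: [3.14, 0.002, 2.745]
contact_force: [0.0, 0.4, -2.1]
grip_width: 55.7
```

Call:
step_arm:
  moves: [0.12,-0.4,0,0,0,0,1,0.25,-0.85,0,0,0,0,1,0.25,-0.85,0,0,0,0,1,0.25,-0.85,0,0,0,0,1,0.25,-0.85,0,0,0,0,1,0.25,-0.85,0,0,0,0,1,0.25,-0.85,0,0,0,0,1,0.25,-0.85,0,0,0,0,1]

```text
time: 16.8
tool_pos: [490.2, -176.8, 150.5]
tcp_rot: [3.14, -0.007, 2.751]
contact_force: [-0.3, -0.1, -2.0]
grip_width: 55.5
```

Call:
step_arm:
  moves: [0.22,-0.85,0,0,0,0,1,0.22,-0.85,0,0,0,0,1,0.22,-0.85,0,0,0,0,1,0.22,-0.8,0,0,0,0,1,0.15,-0.6,0,0,0,0,1,0.05,-0.3,0,0,0,0,1,0,0,0,0,0,0,1]

```text
time: 17.38
tool_pos: [426.3, -252.5, 144.8]
tcp_rot: [3.139, -0.02, 2.747]
contact_force: [-0.5, 1.3, -2.3]
grip_width: 55.4
```

Call:
step_arm:
  moves: [-0.2,-0.13,0.3,0.03,-0.29,0,1,-0.16,-0.13,0.6,0,0,0,1,0,0,0.8,0,0,0,1,0,0,0.8,0,0,0,1,0,0,0.7,0,0,0,1,0,0,0.5,0,0,0,1,0,0,0.2,0,0,0,1,0,0,0,0,0,0,1]

```text
time: 18.05
tool_pos: [431.6, -256.9, 61.9]
tcp_rot: [3.139, -0.001, 2.747]
contact_force: [-0.4, 1.2, -1.7]
grip_width: 55.2
```

Call:
step_arm:
  moves: [0,-0.15,0.4,0,0,0,1,0,0,0.5,0,0,0,1,0,0,0.3,0,0,0,1,0,0,0.1,0,0,0,1,0,0,0,0,0,0,1]

```text
time: 18.47
tool_pos: [431.5, -259.8, 34.5]
tcp_rot: [3.139, 0.001, 2.748]
contact_force: [-0.3, 0.2, -2.1]
grip_width: 55.6
```

```bash
python3 - <<'E'
from h import *
o,a=snap("scene","scene6.png");print(o["tool_pos"],o["tcp_rot"])
o,b=snap("side","side6.png")
cv2.imwrite("pics/l6.png",np.hstack([cv2.resize(a[230:370,130:270],(400,400)),cv2.resize(b[260:420,330:490],(400,400))]))
E
```

```text
[ 431.4843895  -259.7769682    34.49027432] [3.13915690e+00 1.39170570e-03 2.74795076e+00]
```

View pics/l6.png

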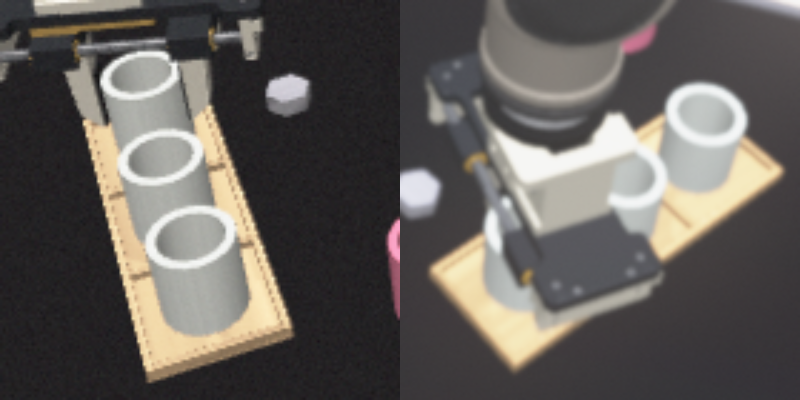

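The large sleeve hangs upright over the empty place, in line with the row. Lowering it.

Call:
step_arm:
  moves: [0,0,0.12,0,0,0,1,0,0,0.12,0,0,0,1,0,0,0.08,0,0,0,1,0,0,0,0,0,0,1]

```text
time: 18.9
tool_pos: [432.4, -260.5, 29.2]
tcp_rot: [3.14, 0.005, 2.748]
contact_force: [0.2, 0.4, -2.4]
grip_width: 55.6
```

Call:
step_arm:
  moves: [0,0,0.1,0,0,0,1,0,0,0.08,0,0,0,1]

```text
time: 19.07
tool_pos: [432.8, -260.8, 28.1]
tcp_rot: [3.141, 0.006, 2.748]
contact_force: [-8.0, 5.6, 27.4]
grip_width: 55.9
```

Contact is at z = 28.1, as expected. Opening.

Call:
step_arm:
  moves: [0,0,0,0,0,0,0.1,0,0,0,0,0,0,-0.4,0,0,0,0,0,0,-1,0,0,0,0,0,0,-1,0,0,0,0,0,0,-1,0,0,0,0,0,0,-1,0,0,0,0,0,0,-1]

```text
time: 19.65
tool_pos: [433.8, -261.6, 29.5]
tcp_rot: [-3.141, 0.01, 2.748]
contact_force: [0.2, 0.5, -0.1]
grip_width: 89.5
```

Call:
step_arm:
  moves: [0,0,-0.3,0,0,0,-1,0,0,-0.6,0,0,0,-1,0,0,-0.8,0,0,0,-1,0,0,-1,0,0,0,-1,0,0,-1,0,0,0,-1,0,0,-1,0,0,0,-1,0,0,-1,0,0,0,-1,0,0,-0.5,0,0,0,-1]

```text
time: 20.32
tool_pos: [430.8, -259.7, 158.0]
tcp_rot: [3.139, 0.002, 2.748]
contact_force: [0.0, -0.8, -0.9]
grip_width: 91.6
```

Call:
step_arm:
  moves: [0.5,0,-1,0,0,0,-1,0.5,0,-1,0,0,0,-1,0.3,0,-0.6,0,0,0,-1,0,0,0,0,0,0,-1,0,0,0,0,0,0,-1]

```text
time: 20.73
tool_pos: [406.5, -249.9, 216.9]
tcp_rot: [-3.142, 0.009, 2.748]
contact_force: [0.2, 1.0, 0.2]
grip_width: 91.9
```

```bash
python3 - <<'E'
from h import *
o,a=snap("scene","scene7.png");print(o["time"],o["tool_pos"],o["tcp_rot"],o["contact_force"])
o,b=snap("side","side7.png")
o,b2=snap("wrist","wrist7.png")
cv2.imwrite("pics/l7.png",np.hstack([cv2.resize(a[230:370,130:270],(400,400)),cv2.resize(b[260:420,330:490],(400,400))]))
E
```

```text
20.7333 [ 406.53927961 -249.88819124  216.92652836] [-3.14157594  0.00855284  2.74825145] [0.18947081 1.03209233 0.15760824]
```

View pics/l7.png

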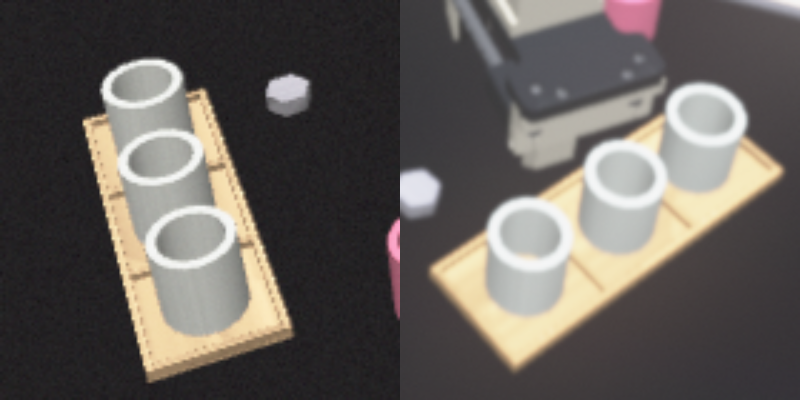

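View pics/scene7.png

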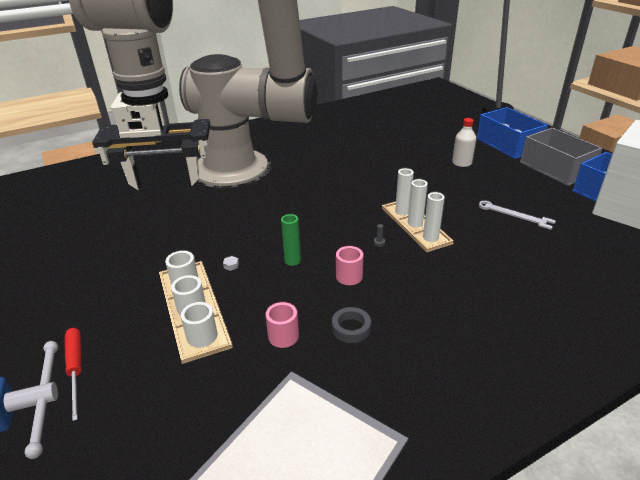

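```bash
python3 - <<'E'
from h import *
cs,cd=get_calibration("scene"),get_calibration("side")
a,b=plane(cs,(179.9,259.2),64)[0],plane(cd,(381.3,353.3),64)[0]
print(a,b,"target 431,-260; small target 441,277")
m=(a+b)/2
if np.hypot(m[0]-431,m[1]+260)<12: print(close_job())
E
```

```text
[ 437.25490478 -262.22243322   64.        ] [ 429.77577957 -260.83563206   64.        ] target 431,-260; small target 441,277
the job is handed in; nothing more can be done
None
```

I pulled the two sleeves apart and stood each one upright in the empty place of its own row. The job was handed in at about 21 s of the 58 s allowed; it gives no verdict.

| Sleeve | Measured centre (mm) | Place centre (mm) | Off by | Contact at set-down |
|---|---|---|---|---|
| Small | about (447, 276) | (441, 277) | about 6 mm | about 22 N |
| Large | about (433.5, -261.5) | (431, -260) | about 3 mm | about 27 N |

- **Fit:** Both offsets are inside the 20 mm allowed. In the last pictures both sleeves looked upright, level with their neighbours and clear of the gripper.
- **Set-down height:** Each sleeve touched down within about 0.5 mm of the tray-floor height I expected.
- **Disagreement between cameras:** The scene and side cameras differ by 5–8 mm in x on the same rim. That is more than the stated 2 mm, so the offsets above are averages of the two views.
- **Look-alikes:** I did not touch the green or pink ones.

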